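Pin the crank on the hand mincer

TASK

The hand mincer has been washed and its crank is only pushed part of the way onto the shaft. Push the crank fully home, take the linchpin out of the wooden accessory block and put it down through the cross hole in the end of the shaft, ring side outwards, until its collar sits on the shaft, then swing its sprung brass ring down over the end of the shaft until it snaps shut. Feel for the hole, force nothing, and leave the pepper mill and the salt shaker where they stand.

Things in the scene. Friction and masses are not known exactly. Their poses are not given: they have to be found in the camera images.
- mincer: White cast hand mincer, fixed to the worktop by its foot. Origin: on the worktop; z up. Its steel shaft stands out towards its -x, level, axis at y = 0, z = 0.160; it does not turn. The hopper (highest part, z = 0.265) begins at x = -0.020, the bearing boss (48 mm diameter) ends at x = -0.062. Its round foot reaches 66 mm round x = 0.020.
- hole_nominal (a point): Point on the mincer, axes as the mincer's: where the centre of the shaft's cross hole, at the shaft's top face, would be on average. The true hole (11 mm, straight down through the shaft) is at the same y and z but up to 10 mm nearer or farther along x, because the shaft stands out more or less; that is not measured, and must be felt or seen. The shaft is clamped and does not shift.
- crank (a joint): How far (m) the crank still is from home on the shaft, 0.018 to 0.024 at the start; 0 = hard against the shaft's shoulder. It slides towards the mincer's +x against 4 N of friction. Shaft: bar 22 mm wide (y), 16 mm high, flat top, its free end 16 mm beyond the hole (to -x). Crank hub: disc, 44 mm diameter, 28 mm long, on the shaft; it rises 14 mm above the shaft's top.
- hub_guide (a point): Fixed point on the mincer, 12 mm to +x of hole_nominal and 7 mm above it. The hub's flat outer face (looking to -x) ends up at this x, give or take the same unmeasured 10 mm, when the crank is home: the face is then exactly 12 mm from the hole's centre. Until then the hub hides the hole. The crank's arm slopes from the hub down to +y, its wooden grip points to -x, 70 mm above the worktop.
- linchpin: Linchpin, about 90 g, upright in the wooden block, collar on the block. Origin: on the pin's axis at the collar's underside (the seat); z up. Below: steel pin, 9.4 mm diameter, 38 mm long, tip tip bevelled 0.4 mm. Above: collar 18 mm wide to z = 0.005, then a red head 16 mm (x) by 12 mm (y) to z = 0.040: grip it across the 12 mm, fingertips no lower than z = 0.013. Ring on its -x side.
- ring (a joint): Angle (rad) of the linchpin's sprung brass ring, hinged on the head at z = 0.008 about the pin's y. 0 = open: level, square to the pin, out to the pin's -x. 1.41 = shut: hanging along the pin. The spring is over-centre: below 0.75 it pushes back to open, beyond it snaps the ring shut by itself. From open it takes about 4 N down on the outer end, less and less further on.
- ring_end (a point): Outermost point of the ring's 4 mm thick wire, 42 mm from the hinge; the ring is 48 mm wide.
- park_hole (a point): Centre of the mouth of the linchpin's parking hole (13 mm wide, 41 mm deep) in the top of the fixed wooden accessory block, 46 mm above the worktop; block 130 mm (x) by 72 mm. To +x, 48 mm away, stand two round steel cutting plates, tops 94 mm above the worktop.
- pepper_mill: Wooden pepper mill, 58 mm diameter, 150 mm high, standing loose at the back; origin at the centre of its foot.
- salt_shaker: Glass salt shaker with a grey top, 44 mm diameter, 90 mm high, standing loose; origin at the centre of its foot.

How it is judged:
On the way, in this order (a step that is already met when the one before it is completed fails the run):
1. the crank is fully home on the shaft (within 2 mm) (value of joint crank below 0.002 m), for 0.1 s.
2. the linchpin is down through the shaft's cross hole with its ring still open (z of linchpin in the frame of hole_nominal between -0.003 and 0.004 m and y of linchpin in the frame of hole_nominal between -0.004 and 0.004 m and x of linchpin in the frame of hole_nominal between -0.0125 and 0.0125 m and angle between linchpin's own z axis and vertical below 0.2 rad and angle between the x axis of linchpin and the x axis of mincer, either way round below 0.45 rad and value of joint ring below 0.7 rad), for 0.1 s.
3. the ring has snapped shut (value of joint ring above 1.25 rad), for 0.1 s.
At the end, for the whole second after the job is handed in: The crank is home (within 3 mm); the linchpin is at rest in the shaft's cross hole, upright within 0.2 rad, its collar within 4 mm of the shaft's top face, its ring shut (over 1.25 rad) round the end of the shaft, the pin turned within 0.45 rad of the shaft's direction (value of joint crank below 0.003 m and z of linchpin in the frame of hole_nominal between -0.003 and 0.004 m and y of linchpin in the frame of hole_nominal between -0.004 and 0.004 m and x of linchpin in the frame of hole_nominal between -0.0125 and 0.0125 m and angle between linchpin's own z axis and vertical below 0.2 rad and angle between the x axis of linchpin and the x axis of mincer, either way round below 0.45 rad and value of joint ring above 1.25 rad and linear speed of linchpin below 0.02 m/s); the robot touches nothing.
It fails at once if the linchpin is forced: it presses on the mincer with more than 40 N (contact force between linchpin and mincer above 40 N).
It fails at once if the robot presses on the mincer or its crank with more than 40 N (contact force between the arm and mincer above 40 N).
It fails at once if the pepper mill is disturbed (moved more than 20 mm) (distance of pepper_mill from where it was at the start of the episode above 0.02 m).
It fails at once if the salt shaker is disturbed (moved more than 20 mm) (distance of salt_shaker from where it was at the start of the episode above 0.02 m).
It also fails if it takes over 64 s, if anything falls off the work surface, if the arm or the gripper's body presses on something with over 40 N, if the wrist force passes 120 N, or if a joint passes its speed limit or range.

ROBOT

A 7-joint arm with a two-finger parallel gripper is mounted at the origin on a cart in front of the work surface, level with it; the furniture and walls round the work are solid. World frame = base frame: x ahead of the robot, y to its left, z up, the work surface at z = 0. Lengths are in m, angles in rad, forces in N, time in s.
With the tool pointing down it reaches from about 0.4 to 0.85 m from the base axis. Payload 4.5 kg.
Tool frame: the origin (TCP) lies at the very end of the fingers, on their centre line; the grasp point (between the pads) lies 19 mm behind it (tcp_to_grasp is the z of the grasp point in the tool frame, in m); z points along the fingers, y is the line along which they close (so a half turn about z gives the same grasp; the last joint's range is limited). The gripper opens to 88 mm and grips with 3 to 60 N. Pads are 18 mm wide; open, the fingers measure 123 mm over their backs; the gripper's body (75 mm by 187 mm) begins 45 mm behind the grasp point.
Start: joints at [1.292, 0.689, -0.195, 1.565, 0.157, 0.902, -0.215], TCP at [0.192, -0.595, 0.208] pointing down, gripper open.
Joint ranges: [-3.01, 3.01], [-0.46, 2.08], [-1.47, 1.51], [0.13, 2.56], [-1, 4.14], [0.04, 2.09], [-2.66, 2.66]. Speed limits (rad/s): [2.57, 2.57, 3.14, 3.14, 3.14, 3.14, 3.14].

INTERFACE

Orientations are given as a unit quaternion [x, y, z, w].
In Python, from plant import * gives the robot as it stands. The module is installed in compiled form; this text tells all that it offers.
- The arm moves only by the shell command python3 -m jog 'ROWS' [OPENING] [FORCE]. ROWS is JSON, a list that holds one entry, the list of rows, each a list of 6 numbers: the shift along the tool's x, y, z in m, then the turn, a rotation vector about the tool's x, y, z in rad. In form: [[[dx, dy, dz, ax, ay, az], ...]]. A call has 1 to 12 rows; each row shifts and turns the commanded pose from where the row before left it, along the tool's axes as they then stand; what a row does not reach is not made up. A row lasts 1/8 s, in which the tool goes at most 62.5 mm and 10.7 degrees, less where a joint would pass 70% of its speed; a pose out of reach is approached as far as the arm can. A call with a gripper value outside its range is refused whole. OPENING is the finger opening in m, from 0 to 0.0881, set as the call begins (- or left out, the last holds). The fingers move at their own pace and stop on an object; FORCE is the grip in N (left out, the last holds). Time passes only in rows, so rows that do not move let the fingers close. It gives the time, the measured TCP pose, the force, the opening and the grip force at its end, in the units of the state.
- get_state(): the state, without advancing time (a new reading comes with each control period).
- snapshot(name): name is "side" or "top"; returns a dict with "frame" (480x640x3 uint8, red, green, blue), "mtx" (3x3 intrinsics, pixels), "D" ([k1, k2, p1, p2, k3] as OpenCV has them; the pictures are not rectified), "xyz" and "orientation" of the camera in the world. Camera axes: x right, y down, z forward; pixel columns grow to the right and rows downward; lengths in m; the calibration is good to about 2 mm. A picture is of the moment at which its call begins. There is no depth.
- finish_job(): hands the job in; it is judged then, once.
The state is a dict: "clock": time; "q": joint angles; "qd": joint speeds; "joint_torque": joint torques, N m; "tool_pos": TCP position; "eef_rot": TCP orientation; "contact_force": force on the tool from outside, world axes, zero at the start; "moment": the same for the moment, N m; "opening": opening from 0.0 (shut) to 1.0 (fully open); "finger_force": force on a finger pad.
Only numpy, scipy, OpenCV 4.12 (cv2) and the standard library are available. Lean on these libraries where they do the work, as an engineer would, in place of code of your own. Each camera call takes 0.05 s, during which the arm holds its last target. There are 200 camera calls.

## Working session

There is one attempt and no reset: what is moved stays moved. The work goes in short steps, Python scripts to look and compute and a shell command to move; the robot and the scene stay as the last step left them, time stands still between calls to the robot, and variables do not carry over. Pictures are saved under pics/ and viewed, at most 10 in all, crops included, and the job is handed in when it is done.

```bash
mkdir -p pics; python3 - <<'E'
from plant import *
import cv2
s=get_state();print({k:(v if not hasattr(v,'round') else v.round(3)) for k,v in s.items()})
for n in("side","top"):
    d=snapshot(n);cv2.imwrite(f"pics/{n}0.png",cv2.cvtColor(d["frame"],cv2.COLOR_RGB2BGR))
    print(n,d["mtx"],d["D"],d["xyz"],d["orientation"])
E
```

```text
{'clock': 0.0, 'q': array([ 1.292,  0.69 , -0.195,  1.566,  0.157,  0.902, -0.215]), 'qd': array([ 0.001, -0.002, -0.001,  0.   , -0.001,  0.001,  0.002]), 'joint_torque': array([-0.0000e+00, -5.2755e+01, -1.2670e+00, -1.5343e+01, -5.3000e-02,
        7.0000e-03,  0.0000e+00]), 'tool_pos': array([ 0.192, -0.594,  0.207]), 'eef_rot': array([ 0.988,  0.156, -0.   , -0.001]), 'contact_force': array([ 0.191,  0.122, -1.404]), 'moment': array([-0.032, -0.003, -0.012]), 'finger_force': 0.0, 'opening': 0.998902514721781}
side [[553.56200789   0.         325.46613853]
 [  0.         553.56200789 231.17661156]
 [  0.           0.           1.        ]] [-0.02631243  0.          0.          0.          0.        ] [0.26816426 0.63953427 0.54786242] [-0.17003058  0.84310557 -0.49901575  0.10604662]
top [[531.51718576   0.         312.56426305]
 [  0.         531.51718576 235.64448203]
 [  0.           0.           1.        ]] [-0.03845622  0.          0.          0.          0.        ] [ 0.47078976 -0.06624256  1.00602409] [-0.70363743  0.70728911 -0.0600875   0.03203072]
```

View pics/side0.png

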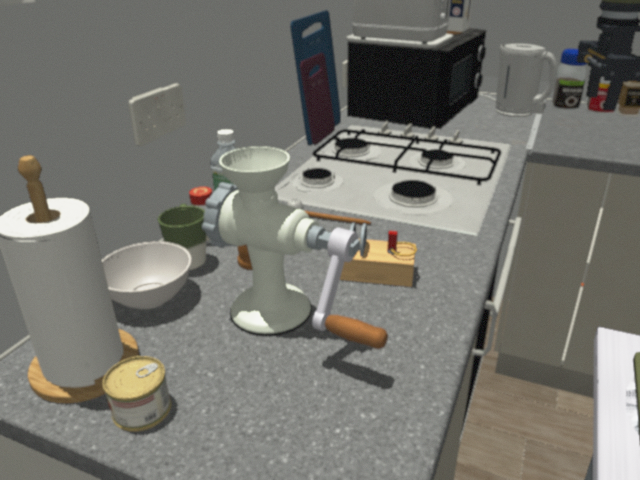

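View pics/top0.png

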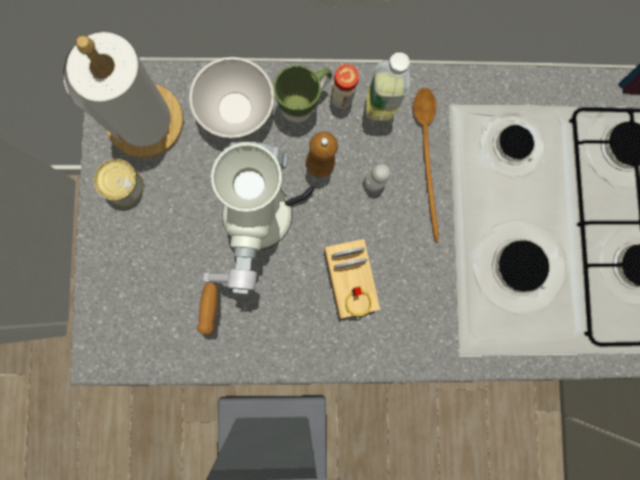

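The side view shows the mincer with its hub near (345,242) and the pin's red head at (392,241). In the top view the hub is near (243,279), the shaft end near (240,291) and the red head near (357,292), with its ring at (358,303). The mill is at (322,150) and the shaker at (377,178). Next I'll localise these points.

```bash
cat > h.py <<'E'
from plant import *
import cv2, numpy as np
from scipy.spatial.transform import Rotation as R
def ray(d,uv):
    p=cv2.undistortPoints(np.array([[uv]],float),np.array(d["mtx"]),np.array(d["D"]))[0,0]
    return np.array(d["xyz"]),R.from_quat(d["orientation"]).apply([p[0],p[1],1])
def onz(d,uv,z):
    o,v=ray(d,uv);return o+v*(z-o[2])/v[2]
def tri(d1,u1,d2,u2):
    o1,v1=ray(d1,u1);o2,v2=ray(d2,u2)
    A=np.c_[v1,-v2];t=np.linalg.lstsq(A,o2-o1,rcond=None)[0]
    a,b=o1+v1*t[0],o2+v2*t[1];return (a+b)/2,np.linalg.norm(a-b)
def proj(d,P):
    r=R.from_quat(d["orientation"]).inv()
    t=-r.apply(d["xyz"]);return cv2.projectPoints(np.array([P],float),r.as_rotvec(),t,np.array(d["mtx"]),np.array(d["D"]))[0][0,0]
def bgr(d): return cv2.cvtColor(d["frame"],cv2.COLOR_RGB2BGR)
E
python3 - <<'E'
from h import *
t=snapshot("top");s=snapshot("side")
np.set_printoptions(precision=4,suppress=True)
def red(d,box):
    x0,y0,x1,y1=box;f=d["frame"][y0:y1,x0:x1].astype(int)
    m=(f[...,0]>110)&(f[...,1]<50)&(f[...,2]<60)
    ys,xs=np.nonzero(m);print(len(xs),xs.min()+x0,xs.max()+x0,ys.min()+y0,ys.max()+y0);return xs.mean()+x0,ys.mean()+y0
rt=red(t,(330,270,390,320));rs=red(s,(370,220,420,270));print(rt,rs,tri(t,rt,s,rs))
for n,uv in dict(b1=(326,247),b2=(364,240),b3=(379,312),b4=(342,320)).items(): print(n,onz(t,uv,.046))
for n,uv,z in [("hub",(243,279),.18),("end",(240,291),.168),("boss",(247,240),.184),("hoptop",(248,178),.265),("foot",(257,215),.01),("mill",(322,140),.15),("salt",(380,172),.09)]: print(n,onz(t,uv,z))
a=cv2.resize(bgr(t)[200:340,190:390],None,fx=4,fy=4,interpolation=cv2.INTER_CUBIC)
b=cv2.resize(bgr(s)[210:290,285:425],None,fx=5.7,fy=5.7,interpolation=cv2.INTER_CUBIC)
cv2.imwrite("pics/a.png",a);cv2.imwrite("pics/b.png",b)
E
```

```text
35 354 360 288 295
17 389 396 232 234
(np.float64(356.7142857142857), np.float64(291.14285714285717)) (np.float64(392.2352941176471), np.float64(233.2941176470588)) (array([ 0.4952, -0.1792,  0.0824]), np.float64(0.0015950151795202261))
b1 [ 0.5757 -0.1292  0.046 ]
b2 [ 0.5884 -0.199   0.046 ]
b3 [ 0.4577 -0.2236  0.046 ]
b4 [ 0.4441 -0.1565  0.046 ]
hub [0.5118 0.0086 0.18  ]
end [0.4937 0.0142 0.168 ]
boss [0.572  0.0026 0.184 ]
hoptop [ 0.6508 -0.0049  0.265 ]
foot [ 0.6411 -0.0014  0.01  ]
mill [ 0.7439 -0.1177  0.15  ]
salt [ 0.7047 -0.2241  0.09  ]
```

View pics/a.png

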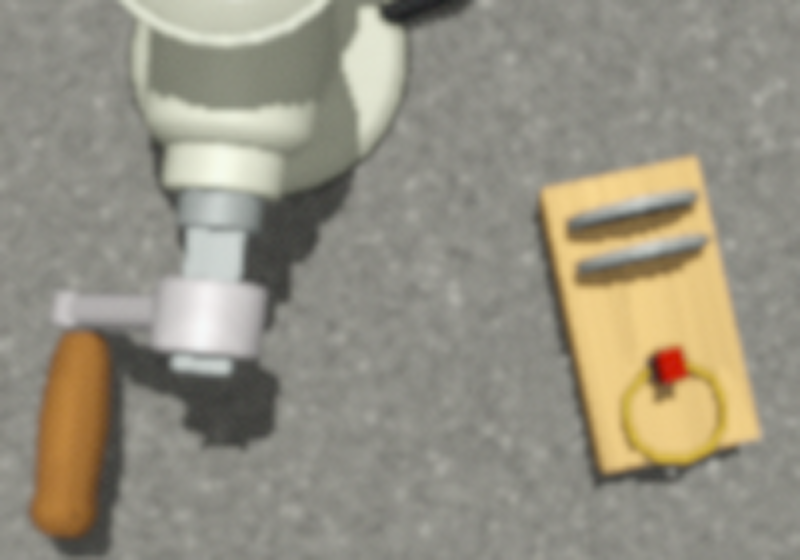

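View pics/b.png

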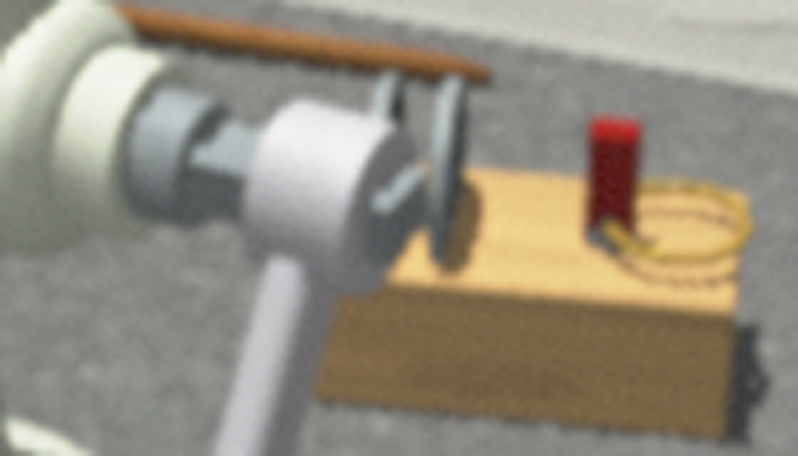

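Crop a shows the shaft's free end at about (202,370), the hub spanning x 155–267 at y≈318 and the boss spanning x 163–284 at y≈165. The red head is at (670,365) and the ring at (675,412). Crop b shows the shaft end standing out of the hub and the ring level, towards the robot. Next: the axis direction, and the first move.

```bash
cat >> h.py <<'E'
def goto(P,yaw=None,q=None):
    s=get_state();r=R.from_quat(s["eef_rot"]);p=np.array(s["tool_pos"])
    x=r.apply([1,0,0]);psi=np.arctan2(x[1],x[0]);yaw=psi if yaw is None else yaw
    rt=R.from_euler('z',yaw)*R.from_euler('x',np.pi)
    print("pos",p.round(4),"yaw",round(psi,3),"F",np.round(s["contact_force"],2),"t",round(s["clock"],2))
    print("turn first (tool rv)",(r.inv()*rt).as_rotvec().round(3),"then shift",rt.inv().apply(np.array(P)-p).round(4))
E
python3 - <<'E'
from h import *
np.set_printoptions(precision=4,suppress=True)
t=snapshot("top");c=lambda u,v:(190+(u+.5)/4-.5,200+(v+.5)/4-.5)
hub=onz(t,c(211,318),.162);boss=onz(t,c(223.5,172),.162);end=onz(t,c(202.5,371),.168);face=onz(t,c(207,355),.178)
print(hub,boss,end,face)
for a in(hub,end): d=boss-a;print("yaw",np.arctan2(d[1],d[0]))
hop=onz(t,(248,178),.265);d=hop-end;print("yawhop",np.arctan2(d[1],d[0]))
# ring centre for pin yaw
rc=onz(t,c(674,412),.054);print(rc)
yaw=-.11;goto([.42,-.42,.24],yaw)
u=np.array([np.cos(yaw),np.sin(yaw),0]);P=face-u*.045;P[2]=.24;print(P)
goto(P,yaw)
E
```

```text
[0.5125 0.0112 0.162 ] [0.5705 0.0068 0.162 ] [0.4915 0.0138 0.168 ] [0.4974 0.0112 0.178 ]
yaw -0.0764823536938383
yaw -0.0888091515968258
yawhop -0.11649262984329571
[ 0.4747 -0.1851  0.054 ]
pos [ 0.1923 -0.5944  0.2077] yaw 0.313 F [0.53 0.01 0.48] t 0.25
turn first (tool rv) [-0.001  0.     0.423] then shift [ 0.2072 -0.1983 -0.0323]
[0.4527 0.0161 0.24  ]
pos [ 0.1923 -0.5944  0.2077] yaw 0.313 F [0.53 0.01 0.48] t 0.25
turn first (tool rv) [-0.001  0.     0.423] then shift [ 0.1918 -0.6354 -0.0323]
```

```bash
python3 -m jog '[[[0.04,-0.04,-0.011,0,0,0.138],[0.04,-0.03,-0.011,0,0,0.138],[0.04,-0.04,-0.010,0,0,0.137],[0.05,-0.04,0,0,0,0],[0.05,-0.05,0,0,0,0],[-0.005,-0.055,0,0,0,0],[-0.005,-0.055,0,0,0,0],[-0.005,-0.055,0,0,0,0],[0,-0.055,0,0,0,0],[0,-0.055,0,0,0,0],[0,-0.055,0,0,0,0],[0,-0.04,0,0,0,0]]]' 0.0 10
python3 -c "
from h import *
goto([.4527,.0161,.24],-.10)
goto([.4527,.0161,.173],-.10)"
```

```text
clock: 1.75
tool_pos: [0.4138, -0.0206, 0.2403]
eef_rot: [0.999, -0.049, 0.0, -0.0]
contact_force: [0.5, 0.5, 0.2]
opening: 0.005
finger_force: 0.0
pos [ 0.4138 -0.0206  0.2403] yaw -0.098 F [0.48 0.5  0.16] t 1.75
turn first (tool rv) [-0.001 -0.001  0.002] then shift [ 0.035  -0.0404  0.0003]
pos [ 0.4138 -0.0206  0.2403] yaw -0.098 F [0.48 0.5  0.16] t 1.75
turn first (tool rv) [-0.001 -0.001  0.002] then shift [ 0.035  -0.0404  0.0673]
```

```bash
python3 -m jog '[[[0.02,-0.02,0,0,0,0],[0.015,-0.02,0,0,0,0],[0,0,0.035,0,0,0],[0,0,0.032,0,0,0],[0,0,0,0,0,0]]]'
python3 - <<'E'
from h import *
goto([.4527,.0161,.173],-.10)
t=snapshot("top");s=snapshot("side")
a=cv2.resize(bgr(t)[230:320,190:290],None,fx=4,fy=4,interpolation=cv2.INTER_CUBIC)
b=cv2.resize(bgr(s)[195:285,300:400],None,fx=4,fy=4,interpolation=cv2.INTER_CUBIC)
cv2.imwrite("pics/c.png",np.hstack([a,b]))
E
```

```text
clock: 2.38
tool_pos: [0.4509, 0.013, 0.1717]
eef_rot: [0.999, -0.05, -0.002, 0.0]
contact_force: [-0.3, 0.2, 0.0]
opening: 0.006
finger_force: 0.0
pos [0.4509 0.013  0.1717] yaw -0.1 F [-0.3   0.24  0.04] t 2.38
turn first (tool rv) [0.001 0.005 0.   ] then shift [ 0.0015 -0.0032 -0.0013]
```

View pics/c.png

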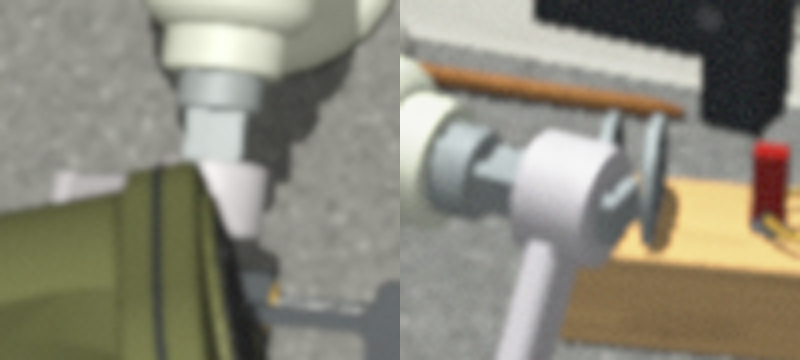

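The fingers are in front of the shaft end, with the tips at about (385,227) in the side picture, slightly above the shaft. The crank hasn't moved. Now I approach the hub face.

```bash
python3 -c "
from h import *
s=snapshot('side')
print(proj(s,[.4509,.013,.1717]),proj(s,[.4915,.0138,.168]))"
python3 -m jog '[[[0.01,-0.002,-0.0015,0,0,0],[0.01,0,0,0,0,0],[0.006,0,0,0,0,0],[0.003,0,0,0,0,0],[0.003,0,0,0,0,0],[0.003,0,0,0,0,0],[0.003,0,0,0,0,0]]]'
```

```text
[385.57170256 245.04482913] [357.12553225 242.05986271]
clock: 3.4
tool_pos: [0.4906, 0.0113, 0.1746]
eef_rot: [0.999, -0.05, -0.0, 0.0]
contact_force: [-0.0, -0.2, 0.6]
opening: 0.007
finger_force: 0.0
```

```bash
python3 -m jog '[[[0.003,0,0,0,0,0],[0.003,0,0,0,0,0],[0.003,0,0,0,0,0]]]'; python3 -m jog '[[[0.003,0,0,0,0,0],[0.002,0,0,0,0,0]]]'
```

```text
clock: 3.78
tool_pos: [0.4997, 0.0104, 0.1746]
eef_rot: [0.999, -0.05, 0.0, 0.0]
contact_force: [0.5, -1.2, 0.2]
opening: 0.005
finger_force: 0.0
clock: 4.03
tool_pos: [0.5047, 0.0098, 0.1746]
eef_rot: [0.999, -0.05, 0.0, 0.0]
contact_force: [0.5, 0.1, 0.2]
opening: 0.01
finger_force: 0.0
```

```bash
python3 - <<'E'
from h import *
t=snapshot("top");s=snapshot("side")
P=np.array(get_state()["tool_pos"]);print(P,proj(s,P),proj(t,P))
a=cv2.resize(bgr(t)[230:320,190:290],None,fx=4,fy=4,interpolation=cv2.INTER_CUBIC)
b=cv2.resize(bgr(s)[155:285,300:400],None,fx=4,fy=4,interpolation=cv2.INTER_CUBIC)
cv2.imwrite("pics/d.png",np.hstack([np.pad(a,((0,160),(0,0),(0,0))),b]))
E
```

```text
[0.50470657 0.00986606 0.17460108] [349.25804871 234.84421074] [242.45213508 283.72775412]
```

View pics/d.png

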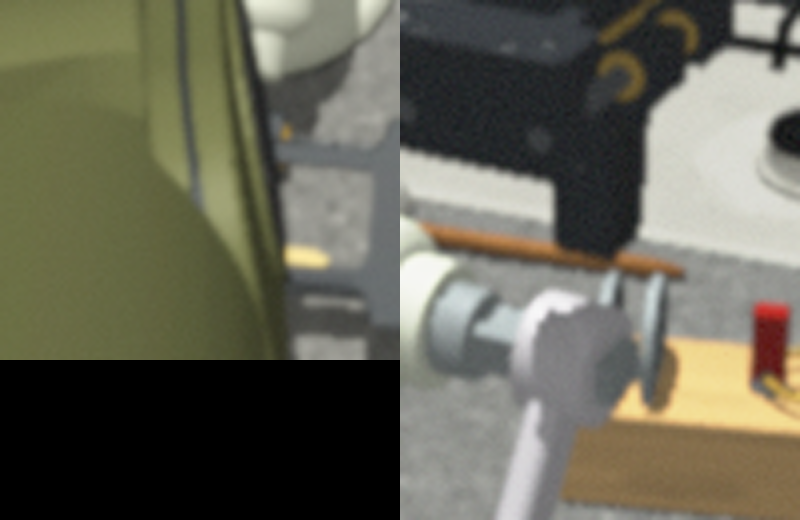

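The fingertips in the side view end at about (349,218), but the reported TCP projects to (349,235). So they really are above the hub, which explains the missing contact. I'll measure that offset.

```bash
python3 - <<'E'
import plant
print({k:v for k,v in vars(plant).items() if not k.startswith('_') and not callable(v)})
from h import *
s=snapshot("side")
for y in(.0,.010,.027):
    o,v=ray(s,(349,218));print(y,o+v*(y-o[1])/v[1])
S=get_state();print(S["tool_pos"],R.from_quat(S["eef_rot"]).as_matrix().round(3),S["q"].round(4))
E
```

```text
{'tcp_to_grasp': -0.0187}
0.0 [0.50912225 0.         0.19533634]
0.01 [0.50535454 0.01       0.20084857]
0.027 [0.49894943 0.027      0.21021936]
[0.50455125 0.00987849 0.17460728] [[ 0.995 -0.1    0.   ]
 [-0.1   -0.995 -0.   ]
 [ 0.     0.    -1.   ]] [-0.0738  0.5823 -0.0587  1.9647  0.0576  0.5961 -1.8415]
```

```bash
for i in 1 2; do python3 -m jog '[[[0,0,0.002,0,0,0],[0,0,0.002,0,0,0]]]'|grep -E 'pos|contact'; done; python3 -m jog '[[[0,0,0.002,0,0,0]]]'|grep -E 'pos|contact';python3 -m jog '[[[0,0,0.002,0,0,0]]]'|grep -E 'pos|contact'
```

```text
tool_pos: [0.5043, 0.0099, 0.1705]
contact_force: [0.5, 0.0, -1.0]
tool_pos: [0.5044, 0.0099, 0.1664]
contact_force: [0.6, -0.4, 0.8]
tool_pos: [0.5044, 0.0099, 0.1644]
contact_force: [-0.5, 0.5, -0.4]
tool_pos: [0.5045, 0.0099, 0.1625]
contact_force: [0.1, -0.3, 0.3]
```

```bash
for i in 1 2 3; do python3 -m jog '[[[0,0,0.002,0,0,0]]]'|grep -E 'pos|contact'; done
```

```text
tool_pos: [0.5045, 0.0099, 0.1605]
contact_force: [0.5, 0.1, -0.2]
tool_pos: [0.5045, 0.0099, 0.1585]
contact_force: [-0.2, -0.3, 0.3]
tool_pos: [0.5045, 0.0099, 0.1565]
contact_force: [-0.2, -0.7, 0.4]
```

```bash
python3 -m jog '[[[0,0,0.002,0,0,0]]]'|grep -E 'pos|contact';  python3 -m jog '[[[0,0,0.001,0,0,0]]]'|grep -E 'pos|contact'
```

```text
tool_pos: [0.5045, 0.0099, 0.1545]
contact_force: [0.7, -0.4, -0.4]
tool_pos: [0.5044, 0.0099, 0.1534]
contact_force: [0.5, -0.1, -0.2]
```

```bash
python3 - <<'E'
from h import *
s=snapshot("side");P=get_state()["tool_pos"];print(proj(s,P))
cv2.imwrite("pics/e.png",cv2.resize(bgr(s)[160:280,280:440],None,fx=5,fy=5,interpolation=cv2.INTER_CUBIC))
E
```

```text
[349.29293303 248.05741437]
```

View pics/e.png

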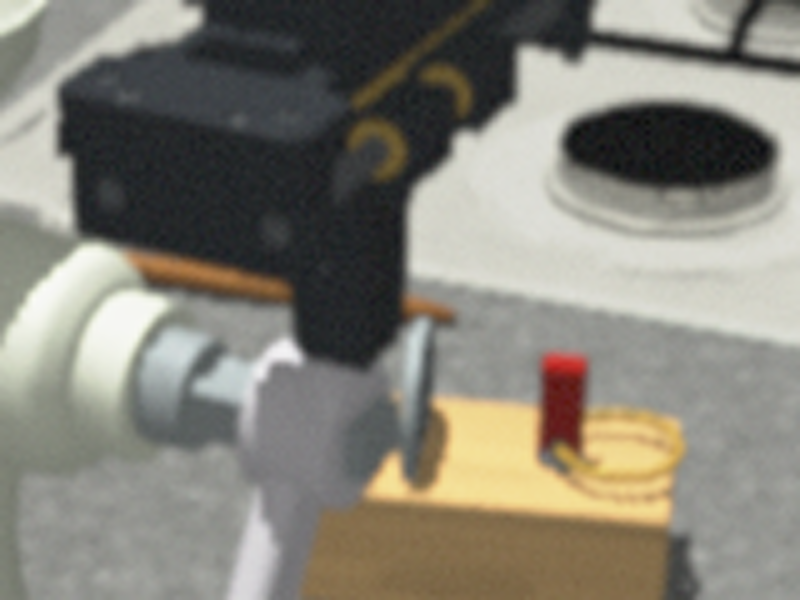

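The finger tip is now at about (349,232) in the side picture and overlaps the hub's upper rim, so it's about level with the hub top. I keep descending gently.

```bash
for i in 1 2 3 4; do python3 -m jog '[[[0,0,0.001,0,0,0]]]'|grep -E 'pos|contact'; done
```

```text
tool_pos: [0.5046, 0.0099, 0.1526]
contact_force: [0.8, -0.4, 0.3]
tool_pos: [0.5046, 0.0099, 0.1517]
contact_force: [-1.5, -0.4, 7.9]
tool_pos: [0.5046, 0.0099, 0.1515]
contact_force: [-4.0, -0.9, 16.8]
tool_pos: [0.5051, 0.0098, 0.1515]
contact_force: [-4.8, -0.0, 24.1]
```

Contact came at a reported z of 0.1517, while the hub top is at 0.182. With closed fingers the real tip is therefore about 30 mm above the reported TCP. I back off and lower to a true tip height of about 0.173, which reads 0.143.

```bash
python3 -m jog '[[[0,0,-0.010,0,0,0],[-0.02,0,0,0,0,0],[-0.02,0,0,0,0,0],[0,0,0.007,0,0,0],[0,0,0.008,0,0,0],[0,0,0,0,0,0]]]'; python3 - <<'E'
from h import *
s=snapshot("side");f=s["frame"];P=np.array(get_state()["tool_pos"]);print(P,proj(s,P),proj(s,P+[0,0,.03]))
u=int(round(proj(s,P)[0]));print(f[215:250,u].sum(1))
E
```

```text
clock: 6.85
tool_pos: [0.4652, 0.0138, 0.1438]
eef_rot: [0.999, -0.05, -0.0, 0.0]
contact_force: [0.4, -0.3, -0.2]
opening: 0.006
finger_force: 0.0
[0.46521284 0.01384386 0.14406176] [374.63217399 260.64550258] [375.37434871 241.83230978]
[116 114 122 112 106 103 108 109 125 110 106 132 149 147 122 111 106 119
 117 115 107 105 122 112 116 117 122 127 121 137 265 443 570 605 617]
```

```bash
python3 -m jog '[[[0.01,-0.002,0,0,0,0],[0.006,0,0,0,0,0]]]'|grep -E 'pos|contact'; for i in 1 2 3 4; do python3 -m jog '[[[0.002,0,0,0,0,0]]]'|grep -E 'pos|contact'; done
```

```text
tool_pos: [0.4824, 0.0145, 0.1448]
contact_force: [0.2, 0.9, -0.2]
tool_pos: [0.4838, 0.014, 0.1447]
contact_force: [0.3, -0.6, -0.0]
tool_pos: [0.4849, 0.0138, 0.1446]
contact_force: [-0.3, -0.2, 0.6]
tool_pos: [0.4867, 0.0136, 0.1446]
contact_force: [-0.2, -0.9, -1.0]
tool_pos: [0.4888, 0.0134, 0.1446]
contact_force: [-0.9, 0.4, 0.8]
```

```bash
for i in 1 2 3 4 5; do python3 -m jog '[[[0.003,0,0,0,0,0]]]'|grep -E 'pos|contact'; done
```

```text
tool_pos: [0.4898, 0.0133, 0.1444]
contact_force: [-4.0, 0.5, 3.0]
tool_pos: [0.4932, 0.0129, 0.1444]
contact_force: [-3.8, 0.3, 2.8]
tool_pos: [0.4969, 0.0126, 0.1445]
contact_force: [-3.7, 0.8, 2.4]
tool_pos: [0.5004, 0.0122, 0.1445]
contact_force: [-4.7, 0.8, 3.0]
tool_pos: [0.5036, 0.0119, 0.1445]
contact_force: [-4.3, 1.2, 1.9]
```

```bash
for i in 1 2 3 4 5 6; do python3 -m jog '[[[0.0015,0,0,0,0,0]]]'|grep -E 'pos|contact'; done
```

```text
tool_pos: [0.5053, 0.0117, 0.1445]
contact_force: [-4.3, 0.6, 0.4]
tool_pos: [0.5066, 0.0116, 0.1445]
contact_force: [-4.2, 0.4, 0.9]
tool_pos: [0.5081, 0.0115, 0.1445]
contact_force: [-4.2, 0.6, 0.9]
tool_pos: [0.5096, 0.0113, 0.1445]
contact_force: [-3.7, 0.3, 0.1]
tool_pos: [0.5097, 0.0113, 0.1444]
contact_force: [-8.8, 1.6, 4.3]
tool_pos: [0.5096, 0.0113, 0.1443]
contact_force: [-11.5, 1.9, 7.2]
```

The crank is home: it stops at x=0.5096 and the force rises. I back off, go above the pin and open the gripper.

```bash
python3 -m jog '[[[0,0,0,0,0,0],[-0.02,0,0,0,0,0],[-0.025,0,0,0,0,0],[0,0,-0.04,0,0,0],[0,0,-0.03,0,0,0],[0,0.05,0,0,0,-0.15],[0,0.05,0,0,0,-0.15],[0,0.05,0,0,0,0],[0,0.03,0,0,0,0],[0,0,0,0,0,0]]]' 0.04
python3 - <<'E'
from h import *
goto([.4952,-.1792,.11],.20)
t=snapshot("top")
cv2.imwrite("pics/f.png",cv2.resize(bgr(t)[220:310,190:310],None,fx=6.6,fy=6.6,interpolation=cv2.INTER_CUBIC))
E
```

```text
clock: 10.28
tool_pos: [0.4834, -0.1663, 0.2151]
eef_rot: [0.995, 0.097, 0.002, 0.002]
contact_force: [0.0, -0.0, 0.2]
opening: 0.45
finger_force: 0.0
pos [ 0.4834 -0.1663  0.2151] yaw 0.194 F [ 0.02 -0.04  0.21] t 10.28
turn first (tool rv) [ 0.003 -0.004 -0.006] then shift [0.009  0.015  0.1051]
```

View pics/f.png

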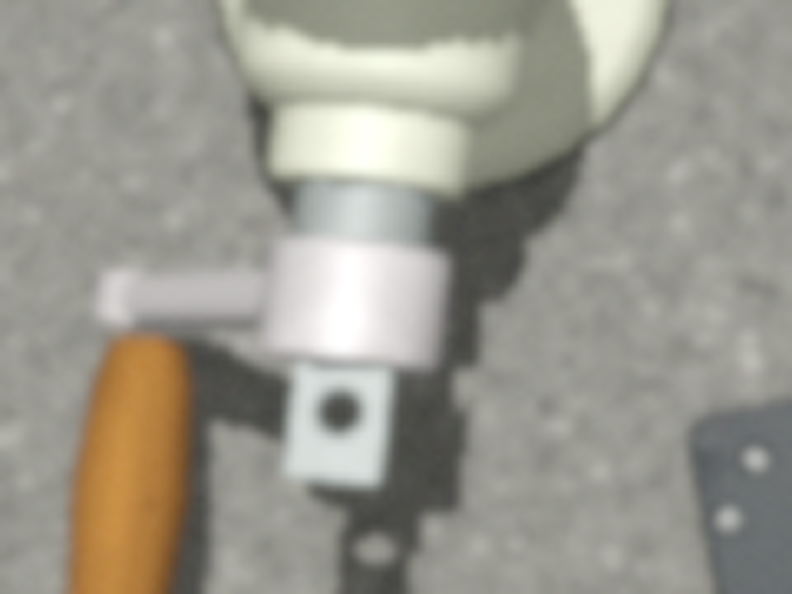

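The crank now sits against the shoulder. The dark hole is at crop (340,411), centred on the shaft, whose corners are (290,365), (393,371), (383,487) and (285,478). I measure it and lower towards the pin.

```bash
python3 -m jog '[[[0.009,0.015,0.03,0,0,-0.006],[0,0,0.04,0,0,0],[0,0,0.03,0,0,0],[0,0,0,0,0,0]]]'
python3 - <<'E'
from h import *
t=snapshot("top");s=snapshot("side")
c=lambda u,v:(190+(u+.5)/6.6-.5,220+(v+.5)/6.6-.5)
print("hole",onz(t,c(340,411),.168))
w=[onz(t,c(*p),.168) for p in((290,365),(393,371),(383,487),(285,478))];print(np.array(w).round(4))
for a,b in((3,0),(2,1)): d=w[b]-w[a];print(np.linalg.norm(d),np.arctan2(d[1],d[0]))
d=w[0]-w[1];print(np.linalg.norm(d),np.arctan2(-d[0],d[1]))
P=np.array(get_state()["tool_pos"]);print(P,proj(s,P),proj(s,P+[0,0,.03]))
a=cv2.resize(bgr(s)[150:270,330:440],None,fx=4,fy=4,interpolation=cv2.INTER_CUBIC)
b=cv2.resize(bgr(t)[230:350,310:400],None,fx=4,fy=4,interpolation=cv2.INTER_CUBIC)
cv2.imwrite("pics/g.png",np.hstack([a,b]))
E
```

```text
clock: 10.82
tool_pos: [0.4925, -0.1733, 0.1133]
eef_rot: [0.995, 0.104, -0.001, -0.001]
contact_force: [-0.0, 0.3, 1.4]
opening: 0.449
finger_force: 0.0
hole [0.50792371 0.01262137 0.168     ]
[[5.189e-01 2.460e-02 1.680e-01]
 [5.174e-01 1.000e-04 1.680e-01]
 [4.899e-01 2.300e-03 1.680e-01]
 [4.922e-01 2.550e-02 1.680e-01]]
0.026745957753672535 -0.03360762138366555
0.027528006226331926 -0.07899737303992302
0.02447330063356166 -0.06304514351319994
[ 0.49413398 -0.17442418  0.11547174] [393.41946087 217.68392634] [394.30556459 201.76693847]
```

View pics/g.png

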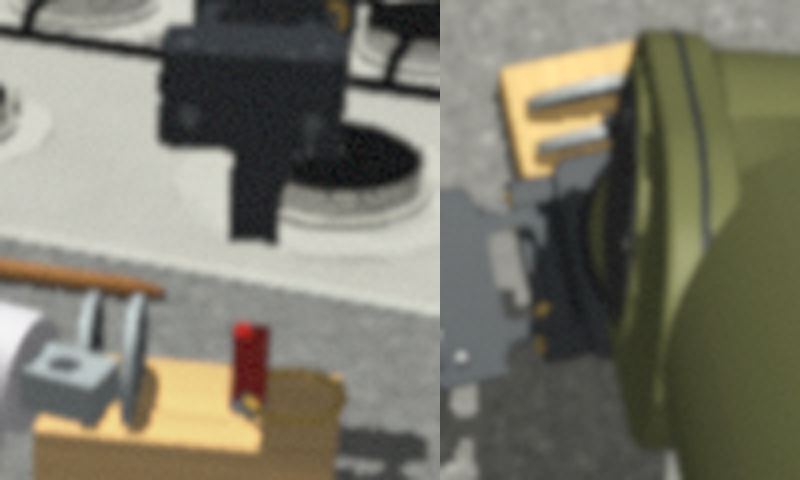

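Side crop: the near finger's tip spans (230–280, 243) and hangs above the red head at (250,350). The ring is level to the right. I compare the finger's outline with predicted corners to get the tool offset.

```bash
python3 - <<'E'
from h import *
np.set_printoptions(precision=1,suppress=True,linewidth=200)
s=snapshot("side");f=s["frame"].sum(2)
for u in range(384,404): 
    col=f[195:235,u];k=np.nonzero(col<230)[0];print(u,195+k.max() if len(k) else None,end='; ')
print();
for v in(198,204,208): k=np.nonzero(f[v,380:410]<200)[0];print(v,k.min()+380,k.max()+380)
S=get_state();P=np.array(S["tool_pos"]);r=R.from_quat(S["eef_rot"]);print(P*1000,S["opening"])
for dz in(0,.026,.030,.034):
    print(dz,[tuple(proj(s,P+[0,0,dz]+r.apply([x,y,0])).round(1)) for x,y in((.009,-.0375),(-.009,-.0375),(.009,-.02),(-.009,-.02),(.009,.02),(-.009,.0375))])
E
```

```text
384 None; 385 None; 386 None; 387 None; 388 207; 389 234; 390 234; 391 234; 392 234; 393 234; 394 234; 395 234; 396 234; 397 208; 398 208; 399 197; 400 196; 401 195; 402 195; 403 195; 
198 388 398
204 388 398
208 391 397
[ 494.4 -174.9  115.9] 0.4530310038903849
0 [(np.float64(385.8), np.float64(227.1)), (np.float64(396.8), np.float64(228.1)), (np.float64(386.9), np.float64(222.2)), (np.float64(397.7), np.float64(223.2)), (np.float64(389.2), np.float64(211.7)), (np.float64(400.4), np.float64(208.1))]
0.026 [(np.float64(386.5), np.float64(213.0)), (np.float64(397.6), np.float64(213.9)), (np.float64(387.6), np.float64(208.3)), (np.float64(398.5), np.float64(209.2)), (np.float64(389.9), np.float64(198.1)), (np.float64(401.2), np.float64(194.7))]
0.03 [(np.float64(386.6), np.float64(210.8)), (np.float64(397.7), np.float64(211.7)), (np.float64(387.7), np.float64(206.1)), (np.float64(398.6), np.float64(207.0)), (np.float64(390.0), np.float64(196.0)), (np.float64(401.3), np.float64(192.6))]
0.034 [(np.float64(386.7), np.float64(208.6)), (np.float64(397.9), np.float64(209.5)), (np.float64(387.8), np.float64(203.9)), (np.float64(398.8), np.float64(204.8)), (np.float64(390.1), np.float64(193.9)), (np.float64(401.5), np.float64(190.5))]
```

```bash
python3 -c "
from h import *
goto([.4952,-.1792,.032],.20)"
```

```text
pos [ 0.4944 -0.1749  0.1159] yaw 0.207 F [ 0.57  0.45 -0.02] t 10.97
turn first (tool rv) [ 0.001 -0.003  0.007] then shift [-0.0001  0.0044  0.0839]
```

```bash
python3 -m jog '[[[0,0.0045,0.02,0,0,0.005],[0,0,0.02,0,0,0],[0,0,0.02,0,0,0],[0,0,0,0,0,0]]]'; python3 -c "
from h import *
goto([.4952,-.1792,.032],.20)"
```

```text
clock: 11.48
tool_pos: [0.4943, -0.1796, 0.055]
eef_rot: [0.995, 0.1, 0.0, 0.0]
contact_force: [0.5, -1.1, 0.1]
opening: 0.453
finger_force: 0.0
pos [ 0.4943 -0.1796  0.055 ] yaw 0.201 F [ 0.45 -1.14  0.1 ] t 11.47
turn first (tool rv) [ 0.    -0.     0.001] then shift [ 0.001  -0.0002  0.023 ]
```

```bash
python3 -m jog '[[[0.001,0,0.01,0,0,0],[0,0,0.008,0,0,0],[0,0,0.005,0,0,0],[0,0,0,0,0,0]]]' && python3 -m jog '[[[0,0,0,0,0,0],[0,0,0,0,0,0],[0,0,0,0,0,0],[0,0,0,0,0,0]]]' 0.0 25; python3 -m jog '[[[0,0,0,0,0,0]]]'
```

```text
clock: 11.98
tool_pos: [0.4947, -0.1796, 0.0313]
eef_rot: [0.995, 0.1, -0.0, -0.0]
contact_force: [0.7, 0.0, 0.6]
opening: 0.454
finger_force: 0.0
clock: 12.48
tool_pos: [0.4951, -0.1799, 0.0317]
eef_rot: [0.995, 0.1, 0.0, 0.0]
contact_force: [0.7, -0.4, 0.7]
opening: 0.132
finger_force: 25.0
clock: 12.6
tool_pos: [0.4951, -0.1799, 0.0317]
eef_rot: [0.995, 0.1, 0.0, 0.0]
contact_force: [0.2, -0.3, 0.2]
opening: 0.135
finger_force: 25.0
```

The head is gripped, with the fingers 11.8 mm apart. I lift it and carry it over the shaft.

```bash
python3 -m jog '[[[0,0,-0.015,0,0,0],[0,0,-0.03,0,0,0],[0,0,-0.035,0,0,0],[0,0,-0.035,0,0,0],[0,0,-0.035,0,0,0],[0,0,-0.035,0,0,0],[0,-0.04,0,0,0,0.09],[0,-0.04,0,0,0,0.09],[0,-0.04,0,0,0,0.095],[0,-0.04,0,0,0,0],[0,0,0,0,0,0]]]'; python3 -c "
from h import *
goto([.508,.0125,.205],-.075)"
```

```text
clock: 13.98
tool_pos: [0.4844, -0.0166, 0.2174]
eef_rot: [0.999, -0.033, 0.0, -0.001]
contact_force: [0.4, -0.9, -2.0]
opening: 0.13
finger_force: 25.0
pos [ 0.4844 -0.0166  0.2174] yaw -0.067 F [ 0.36 -0.94 -1.99] t 13.97
turn first (tool rv) [-0.002 -0.     0.008] then shift [ 0.0213 -0.0308  0.0124]
```

```bash
python3 -m jog '[[[0.011,-0.015,0,0,0,0.008],[0.01,-0.016,0,0,0,0],[0,0,0.006,0,0,0],[0,0,0.006,0,0,0],[0,0,0,0,0,0],[0,0,0,0,0,0]]]'; python3 - <<'E'
from h import *
goto([.508,.0125,.203],-.075)
s=snapshot("side");f=s["frame"].astype(int)
o,v=ray(s,(346.1,240.9));print("hole from side on z=.168:",o+v*(.168-o[2])/v[2])
S=get_state();P=np.array(S["tool_pos"])
m=(f[...,0]>70)&(f[...,0]>2.2*f[...,1])&(f[...,0]>2.2*f[...,2]);m[:, :320]=0;m[:,390:]=0;m[:190]=0;m[245:]=0
ys,xs=np.nonzero(m);print("red",len(xs),xs.min(),xs.max(),ys.min(),ys.max(),xs.mean())
print("head predicted", [proj(s,P+[0,0,.0143+h]) for h in(.005,.013)], "tip",proj(s,P+[0,0,.0143-.038]))
for v in range(215,245,3): print(v,f[v,330:368].sum(1).tolist())
cv2.imwrite("pics/h.png",cv2.resize(bgr(s)[190:262,300:400],None,fx=8,fy=8,interpolation=cv2.INTER_CUBIC))
E
```

```text
clock: 14.72
tool_pos: [0.5078, 0.0079, 0.2045]
eef_rot: [0.999, -0.041, -0.0, 0.0]
contact_force: [-0.1, 0.3, -0.9]
opening: 0.133
finger_force: 25.0
pos [0.5078 0.0079 0.2045] yaw -0.083 F [-0.1   0.29 -0.92] t 14.72
turn first (tool rv) [ 0.     0.    -0.008] then shift [-0.0001 -0.0046  0.0015]
hole from side on z=.168: [0.50675567 0.01653014 0.168     ]
red 18 349 354 190 203 351.22222222222223
head predicted [array([347.95262977, 201.84747524]), array([348.01363598, 196.47202095])] tip [347.63332453 229.82595872]
215 [398, 405, 409, 418, 421, 420, 418, 435, 445, 441, 447, 452, 447, 417, 352, 296, 287, 286, 280, 286, 321, 387, 422, 422, 416, 416, 438, 469, 471, 476, 457, 465, 498, 523, 547, 557, 563, 572]
218 [235, 241, 249, 258, 279, 277, 294, 305, 306, 322, 315, 318, 337, 336, 308, 286, 273, 285, 280, 275, 310, 352, 383, 401, 396, 397, 390, 394, 404, 412, 409, 421, 416, 414, 415, 426, 422, 429]
221 [358, 343, 335, 335, 337, 337, 332, 303, 263, 243, 239, 240, 229, 244, 266, 270, 279, 276, 274, 274, 268, 264, 265, 287, 271, 263, 267, 270, 284, 293, 294, 314, 315, 318, 330, 333, 
[... 674 characters left out ...]
 379, 404, 401, 429, 497, 579, 567, 414, 234, 182, 263, 375, 439, 449, 444, 479, 563, 595, 537, 369, 251, 293, 374]
236 [716, 722, 725, 704, 598, 427, 350, 336, 341, 330, 383, 472, 550, 557, 538, 532, 516, 500, 503, 519, 521, 477, 333, 179, 166, 267, 383, 427, 441, 443, 469, 525, 523, 426, 290, 221, 299, 414]
239 [674, 678, 650, 515, 386, 340, 330, 332, 382, 470, 546, 576, 540, 500, 461, 419, 377, 317, 289, 282, 278, 268, 254, 258, 261, 295, 352, 391, 428, 457, 460, 470, 449, 331, 241, 273, 383, 494]
242 [607, 570, 477, 379, 333, 366, 434, 473, 498, 530, 558, 552, 486, 416, 396, 357, 316, 280, 276, 261, 270, 264, 267, 274, 271, 276, 270, 263, 264, 336, 415, 418, 387, 308, 222, 217, 276, 358]
```

View pics/h.png

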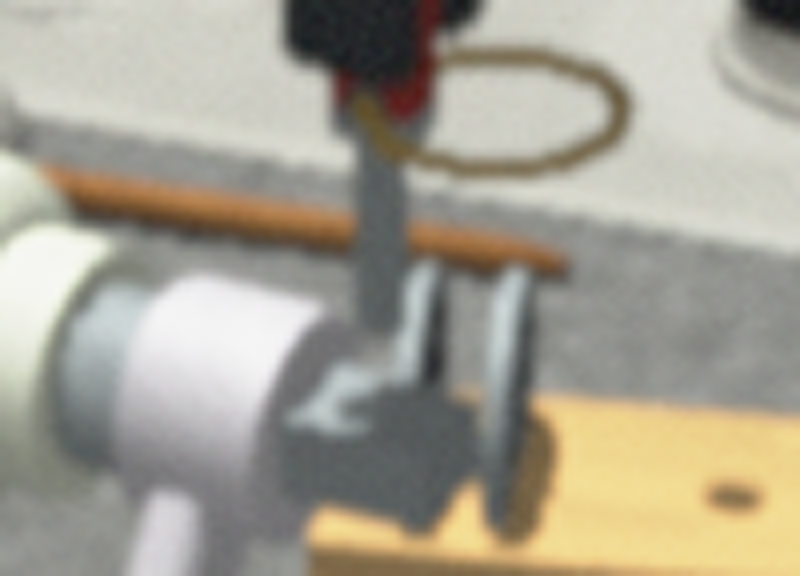

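The pin hangs vertically over the shaft, ring level towards the robot. Its axis is at column ≈347.2 against 347.6 predicted, so it lies on the TCP line. I correct y, then feel downwards.

```bash
python3 -m jog '[[[-0.001,-0.005,0,0,0,-0.005],[0,0,0.005,0,0,0],[0,0,0.004,0,0,0],[0,0,0,0,0,0]]]'; python3 -c "
from h import *
goto([.5067,.013,.19],-.08)"
```

```text
clock: 15.28
tool_pos: [0.5071, 0.0134, 0.1952]
eef_rot: [0.999, -0.039, -0.0, 0.0]
contact_force: [0.0, 0.1, -1.2]
opening: 0.137
finger_force: 25.0
pos [0.5071 0.0134 0.1952] yaw -0.077 F [ 0.05  0.1  -1.21] t 15.28
turn first (tool rv) [0.    0.001 0.003] then shift [-0.0003  0.0004  0.0052]
```

```bash
for i in 1 2 3 4 5 6; do python3 -m jog '[[[0,0,0.001,0,0,0]]]'|grep -E 'pos|contact'; done
```

```text
tool_pos: [0.5075, 0.0134, 0.1946]
contact_force: [0.1, 0.9, -1.7]
tool_pos: [0.5075, 0.0134, 0.1936]
contact_force: [-0.5, 0.5, -1.7]
tool_pos: [0.5075, 0.0135, 0.1926]
contact_force: [-0.3, -0.1, -1.2]
tool_pos: [0.5075, 0.0135, 0.1916]
contact_force: [0.1, -0.8, -0.9]
tool_pos: [0.5074, 0.0135, 0.1906]
contact_force: [0.6, -0.1, -0.8]
tool_pos: [0.5075, 0.0135, 0.1896]
contact_force: [0.5, 0.1, -1.0]
```

```bash
for i in 1 2 3 4; do python3 -m jog '[[[0,0,0.001,0,0,0]]]'|grep -E 'pos|contact'; done
```

```text
tool_pos: [0.5074, 0.0135, 0.1885]
contact_force: [0.7, -0.4, -1.3]
tool_pos: [0.5075, 0.0135, 0.1876]
contact_force: [-0.5, 0.3, -1.7]
tool_pos: [0.5074, 0.0135, 0.1865]
contact_force: [0.9, 0.3, -1.7]
tool_pos: [0.5074, 0.0135, 0.1855]
contact_force: [-0.4, 0.7, -1.4]
```

The tip is 6 mm below the expected shaft top with no force, so it's in the hole. I go on down.

```bash
for i in 1 2 3 4 5 6; do python3 -m jog '[[[0,0,0.002,0,0,0],[0,0,0.002,0,0,0]]]'|grep -E 'pos|contact'; done
```

```text
tool_pos: [0.5074, 0.0135, 0.1814]
contact_force: [-0.3, -0.1, -1.9]
tool_pos: [0.5074, 0.0135, 0.1775]
contact_force: [0.9, -0.4, -1.3]
tool_pos: [0.5075, 0.0135, 0.1735]
contact_force: [-0.1, -0.8, -1.7]
tool_pos: [0.5075, 0.0135, 0.1695]
contact_force: [-0.7, 0.1, -1.7]
tool_pos: [0.5075, 0.0135, 0.1655]
contact_force: [0.7, -0.4, -1.2]
tool_pos: [0.5075, 0.0135, 0.1615]
contact_force: [-0.3, 0.3, -2.0]
```

```bash
for i in 1 2 3 4; do python3 -m jog '[[[0,0,0.0015,0,0,0]]]'|grep -E 'pos|contact'; done
```

```text
tool_pos: [0.5074, 0.0135, 0.16]
contact_force: [-1.4, -0.4, -1.4]
tool_pos: [0.5075, 0.0135, 0.1585]
contact_force: [0.2, 0.6, -1.0]
tool_pos: [0.5074, 0.0135, 0.157]
contact_force: [-0.2, 0.1, -0.2]
tool_pos: [0.5075, 0.0135, 0.1555]
contact_force: [-0.6, -0.2, -0.4]
```

```bash
for i in 1 2 3; do python3 -m jog '[[[0,0,0.001,0,0,0]]]'|grep -E 'pos|contact'; done
```

```text
tool_pos: [0.5074, 0.0135, 0.1545]
contact_force: [0.4, -0.3, -1.0]
tool_pos: [0.5075, 0.0135, 0.1537]
contact_force: [-0.8, 0.3, 8.3]
tool_pos: [0.5076, 0.0135, 0.1536]
contact_force: [-3.8, 0.2, 16.4]
```

The collar seated at the predicted height, with force rising at z=0.1537. I ease off, release, lift straight up, back away, close the fingers and tilt the tool so that its body clears the head.

```bash
python3 -m jog '[[[0,0,-0.0015,0,0,0],[0,0,0,0,0,0]]]'|grep contact; python3 -m jog '[[[0,0,0,0,0,0],[0,0,0,0,0,0],[0,0,0,0,0,0],[0,0,-0.01,0,0,0],[0,0,-0.02,0,0,0],[0,0,-0.03,0,0,0],[0,0,0,0,0,0]]]' 0.035
python3 - <<'E'
from h import *
s=snapshot("side");t=snapshot("top");f=s["frame"].astype(int)
m=(f[...,0]>70)&(f[...,0]>2.2*f[...,1])&(f[...,0]>2.2*f[...,2]);m[:,:320]=0;m[:,375:]=0;m[:205]=0;m[245:]=0
ys,xs=np.nonzero(m);print("red",len(xs),xs.min(),xs.max(),ys.min(),ys.max(),xs.mean())
P=np.array([.5075,.0135,.168]);print([proj(s,P+[0,0,h]).round(1) for h in(.005,.04)])
cv2.imwrite("pics/i.png",cv2.resize(bgr(s)[170:270,300:400],None,fx=6,fy=6))
E
```

```text
contact_force: [0.6, 0.3, -1.4]
clock: 20.02
tool_pos: [0.5092, 0.0136, 0.2164]
eef_rot: [0.999, -0.039, 0.003, -0.0]
contact_force: [1.4, -0.1, -0.2]
opening: 0.398
finger_force: 0.0
red 228 340 351 214 238 345.9824561403509
[array([346.4, 236.7]), array([346.7, 214.1])]
```

```bash
python3 -m jog '[[[-0.04,0,0,0,0,0],[-0.05,0,0,0,0,0],[-0.03,0,0,0,0.16,0],[0,0,0,0,0.17,0],[0,0,0,0,0.17,0],[0,0,0,0,0,0],[0,0,0,0,0,0]]]' 0.0 10
cat >> h.py <<'E'
def tipinfo(ex,ez):
    # shift (tool axes) to bring true tip (30 mm behind TCP) to pin frame (ex,0,ez)
    S=get_state();r=R.from_quat(S["eef_rot"]);P=np.array(S["tool_pos"]);tip=P+r.apply([0,0,-.030])
    u=np.array([np.cos(-.077),np.sin(-.077),0]);pin=np.array([.5075,.0135,.168])
    T=pin+u*ex+[0,0,ez]
    print("tool z",r.apply([0,0,1]).round(3),"tip in pin frame",((tip-pin)@u).round(4),(tip-pin).round(4),"shift",r.inv().apply(T-tip).round(4),"F",np.round(S["contact_force"],1),round(S["clock"],2))
E
python3 - <<'E'
from h import *
s=snapshot("side")
for uv in((378.7,203),(378,206),(378,199)):
    p=onz(s,uv,.2268)-[.5078,.0079,.2268];print(p.round(4))
tipinfo(-.047,.025);tipinfo(-.047,.017)
E
```

```text
clock: 21.0
tool_pos: [0.3919, 0.007, 0.2344]
eef_rot: [0.986, -0.04, 0.158, 0.037]
contact_force: [1.0, 0.1, 0.1]
opening: 0.002
finger_force: 0.0
[-0.0412 -0.0064  0.    ]
[-0.0432  0.0026  0.    ]
[-0.0364 -0.0178  0.    ]
tool z [ 0.309 -0.086 -0.947] tip in pin frame -0.1239 [-0.1246 -0.0045  0.0948] shift [ 0.051  -0.0194  0.0894] F [ 0.1 -0.2 -0.5] 21.05
tool z [ 0.309 -0.086 -0.947] tip in pin frame -0.1239 [-0.1246 -0.0045  0.0948] shift [ 0.0485 -0.0199  0.097 ] F [ 0.1 -0.2 -0.5] 21.05
```

```bash
python3 -m jog '[[[0,0,0,0,0.1,0],[0,0,0,0,0.05,0],[0,0,0,0,0,0]]]'|grep rot; python3 -c "
from h import *
tipinfo(-.047,.025)"
```

```text
eef_rot: [0.977, -0.039, 0.206, 0.045]
tool z [ 0.398 -0.104 -0.911] tip in pin frame -0.1335 [-0.1341 -0.0027  0.1216] shift [ 0.0401 -0.0215  0.1222] F [-0.4  0.2 -0.2] 21.43
```

```bash
python3 -m jog '[[[0.04,-0.021,0,0,0,0],[0,0,0.04,0,0,0],[0,0,0.04,0,0,0],[0,0,0.03,0,0,0],[0,0,0,0,0,0]]]'|grep -E 'pos|rot|contact'; python3 -c "
from h import *
tipinfo(-.047,.018)"
```

```text
tool_pos: [0.4743, 0.016, 0.2099]
eef_rot: [0.982, -0.042, 0.18, 0.049]
contact_force: [0.1, 0.4, -0.2]
tool z [ 0.349 -0.111 -0.93 ] tip in pin frame -0.044 [-0.0437  0.0058  0.0698] shift [-0.0214 -0.0016  0.0474] F [ 0.1  0.4 -0.2] 22.05
```

```bash
python3 -m jog '[[[-0.02,0,0.01,0,0,0],[0,-0.001,0.02,0,0,0],[0,0,0.01,0,0,0],[0,0,0,0,0,0]]]'|grep -E 'contact'; python3 -c "
from h import *
tipinfo(-.047,.012)"
```

```text
contact_force: [0.6, 0.2, -0.8]
tool z [ 0.32  -0.115 -0.941] tip in pin frame -0.0398 [-0.0392  0.009   0.0504] shift [-0.0195  0.0027  0.0343] F [ 0.6  0.2 -0.8] 22.55
```

```bash
python3 -c "
from h import *
S=get_state();print(S['q'].round(3),S['qd'].round(3),S['tool_pos'])"; python3 -m jog '[[[0,0,0,0,0,0],[0,0,0,0,0,0]]]'|grep -E 'pos|rot|contact'
```

```text
[-0.51   0.489  0.337  2.352  0.772  0.043 -2.654] [-0.009 -0.014  0.012  0.018  0.002  0.004 -0.001] [0.47790289 0.01903993 0.19020829]
tool_pos: [0.4772, 0.0189, 0.1906]
eef_rot: [0.984, -0.041, 0.165, 0.051]
contact_force: [-0.1, -0.9, 0.0]
```

The wrist is at its joint limits (q6 and q7), so I reduce the tilt and take out the roll.

```bash
python3 -m jog '[[[-0.02,0,-0.01,0.05,-0.07,0],[0,0,0,0.05,-0.07,0],[0,0,0,0,0,0],[0,0,0,0,0,0]]]'|grep -E 'pos|rot|contact'; python3 -c "
from h import *
S=get_state();print(S['q'].round(3),S['qd'].round(3))
tipinfo(-.047,.012)"
```

```text
tool_pos: [0.4592, 0.0192, 0.1898]
eef_rot: [0.993, -0.038, 0.109, 0.011]
contact_force: [-0.1, 0.7, -0.1]
[-0.072  0.45  -0.185  2.28   0.652  0.265 -2.497] [-0.059  0.006  0.021  0.004 -0.003  0.004  0.006]
tool z [ 0.215 -0.031 -0.976] tip in pin frame -0.0551 [-0.0548  0.0066  0.051 ] shift [-0.0005  0.0018  0.0399] F [-0.1  0.7 -0.1] 23.3
```

```bash
python3 -m jog '[[[0.003,0.002,0.01,0,0,0],[0,0,0.01,0,0,0],[0,0,0.01,0,0,0],[0,0,0,0,0,0]]]'|grep -E 'contact'; python3 -c "
from h import *
tipinfo(-.044,.012)"; for i in 1 2 3 4 ; do python3 -m jog '[[[0,0,0.002,0,0,0]]]'|grep -E 'contact'; done;  python3 -c "
from h import *
tipinfo(-.044,.012)"
```

```text
contact_force: [-0.2, 0.1, 0.1]
tool z [ 0.213 -0.031 -0.977] tip in pin frame -0.0461 [-0.0458  0.0051  0.0215] shift [-0.      0.0014  0.0098] F [-0.2  0.1  0.1] 23.8
contact_force: [-0.3, 0.3, -0.2]
contact_force: [0.7, -0.7, -0.2]
contact_force: [0.4, 0.2, 0.3]
contact_force: [-0.6, 1.0, 0.4]
tool z [ 0.215 -0.029 -0.976] tip in pin frame -0.0437 [-0.0435  0.0037  0.0147] shift [-0.0009  0.0003  0.0026] F [-0.6  1.   0.4] 24.3
```

```bash
for i in 1 2 3 4 5; do python3 -m jog '[[[0,0,0.002,0,0,0]]]'|grep -E 'contact'; done;  python3 -c "
from h import *
tipinfo(-.044,.0)"
```

```text
contact_force: [-0.2, -0.3, 0.9]
contact_force: [0.7, 0.2, -1.0]
contact_force: [0.1, -0.2, 0.6]
contact_force: [-1.3, 0.9, 1.0]
contact_force: [-2.5, -0.4, 2.5]
tool z [ 0.214 -0.03  -0.976] tip in pin frame -0.0422 [-0.0421  0.0035  0.0048] shift [-0.0028  0.0001  0.0043] F [-2.5 -0.4  2.5] 24.93
```

```bash
for i in 1 2 3 4 5; do python3 -m jog '[[[0,0,0.002,0,0,0]]]'|grep -E 'contact'; done;  python3 -c "
from h import *
tipinfo(-.044,.0)"
```

```text
contact_force: [-3.3, 0.1, 2.8]
contact_force: [-3.7, 0.6, 3.1]
contact_force: [-2.8, 0.8, 2.4]
contact_force: [-2.3, -0.1, 3.1]
contact_force: [-1.7, 0.7, 2.5]
tool z [ 0.215 -0.029 -0.976] tip in pin frame -0.0393 [-0.0391  0.0033 -0.0049] shift [-0.0036  0.0003 -0.0058] F [-1.7  0.7  2.5] 25.55
```

```bash
for i in 1 2 3 4 5 6; do python3 -m jog '[[[0,0,0.0025,0,0,0]]]'|grep -E 'contact'; done;  python3 -c "
from h import *
tipinfo(-.044,-.02)"
```

```text
contact_force: [-1.9, -0.4, 2.2]
contact_force: [-1.6, 0.3, 2.0]
contact_force: [-2.1, 0.0, 1.3]
contact_force: [-1.5, -0.5, 0.9]
contact_force: [-2.1, 0.2, 0.1]
contact_force: [-1.2, -0.3, 0.6]
tool z [ 0.208 -0.029 -0.978] tip in pin frame -0.0331 [-0.033   0.0031 -0.0153] shift [-0.0116  0.0005  0.0023] F [-1.2 -0.3  0.6] 26.3
```

```bash
python3 -c "
from h import *
print(get_state()['q'].round(3))"; for i in 1 2 3 4; do python3 -m jog '[[[-0.001,0,0.0025,0,0,0]]]'|grep -E 'contact'; done;  python3 - <<'E'
from h import *
tipinfo(-.044,-.02);print(get_state()['q'].round(3))
E
```

```text
[-0.213  0.616  0.056  2.295  0.84   0.043 -2.654]
contact_force: [0.2, 0.3, 1.0]
contact_force: [1.7, -0.3, 1.6]
contact_force: [0.9, 0.2, -0.1]
contact_force: [-0.7, 0.9, 0.5]
tool z [ 0.2   -0.03  -0.979] tip in pin frame -0.0322 [-0.032   0.0034 -0.0213] shift [-0.0113  0.0009 -0.0037] F [-0.7  0.9  0.5] 26.8
[-0.21   0.631  0.053  2.289  0.84   0.043 -2.654]
```

```bash
for i in 1 2 3; do python3 -m jog '[[[-0.001,0,0.0025,0,0,0]]]'|grep -E 'contact'; done;  python3 - <<'E'
from h import *
tipinfo(-.044,-.02)
s=snapshot("side");f=s["frame"].astype(int)
# ring-coloured (yellow/brown) pixels round the shaft end
hsv=cv2.cvtColor(s["frame"],cv2.COLOR_RGB2HSV);m=(hsv[...,0]>15)&(hsv[...,0]<35)&(hsv[...,1]>90)
sub=m[205:275,325:385];print("\n".join(f"{205+i} "+"".join('#' if k else '.' for k in r) for i,r in enumerate(sub) if i%2==0))
pin=np.array([.5075,.0135,.176]);u=np.array([.997,-.077,0])
for th in(0,.5,.7,.9,1.41): print(th,proj(s,pin+u*-.043*np.cos(th)+[0,0,-.043*np.sin(th)]).round(1))
E
```

```text
contact_force: [-0.4, -0.6, -0.9]
contact_force: [-0.4, -0.2, 0.6]
contact_force: [-0.7, -0.1, 0.3]
tool z [ 0.194 -0.03  -0.981] tip in pin frame -0.0311 [-0.0309  0.0035 -0.0258] shift [-0.0115  0.0012 -0.0082] F [-0.7 -0.1  0.3] 27.18
205 ............................................................
207 ............................................................
209 ............................................................
211 ............................................................
213 ............................................................
215 ............................................................
217 #...........................................................
219 ............................................................
221 ............................................................
223 ............................................................
225 ............................................................
227 ............................................................
229 ............................................................
231 .............
[... 801 characters left out ...]
..................########
257 ..............####.......#######...................#########
259 ..............####.......########..................#########
261 ..............#####.....########...................#########
263 ..............#####################...............##########
265 ..............#########################........#############
267 ..............##############################################
269 ..............##############################################
271 ..............##############################################
273 ..............##############################################
0 [375.1 241.7]
0.5 [371.1 253.9]
0.7 [367.7 257.4]
0.9 [363.5 260.1]
1.41 [350.6 262. ]
```

Force is zero, and brown pixels sit where the shut ring's end should be, at about (352,260). I back away and check.

```bash
python3 -m jog '[[[-0.02,0,0,0,0,0],[-0.04,0,0,0,-0.1,0],[-0.04,0,-0.02,0,0,0],[0,0.03,-0.05,0,0,0],[0,0.05,-0.05,0,0,0],[0,0.05,0,0,0,0],[0,0,0,0,0,0],[0,0,0,0,0,0]]]'|grep -E 'pos|contact';  python3 - <<'E'
from h import *
s=snapshot("side");t=snapshot("top")
pin=np.array([.5075,.0135,.176]);u=np.array([.997,-.077,0]);w=np.array([.077,.997,0])
hsv=cv2.cvtColor(s["frame"],cv2.COLOR_RGB2HSV);m=(hsv[...,0]>13)&(hsv[...,0]<35)&(hsv[...,1]>75)
for i in range(205,275): print(i,"".join('#' if k else '.' for k in m[i,325:385]))
for th in(0,1.41):
    d=-u*np.cos(th)-[0,0,np.sin(th)]
    for a in np.arange(0,2*np.pi,.785): print(th,proj(s,pin+d*(.019+.022*np.cos(a))+w*.022*np.sin(a)).round(0),end=' ')
    print()
hr=cv2.cvtColor(t["frame"],cv2.COLOR_RGB2HSV);mt=(hr[...,0]>13)&(hr[...,0]<35)&(hr[...,1]>75)
print("open ring centre in top",proj(t,pin-u*.019).round(0));v,c=274,220
for i in range(275,318,2): print(i,"".join('#' if k else '.' for k in mt[i,215:275]))
f=s["frame"].astype(int);r=(f[...,0]>70)&(f[...,0]>2.2*f[...,1])&(f[...,0]>2.2*f[...,2]);r[:,:320]=0;r[:,375:]=0;r[:205]=0;r[245:]=0
ys,xs=np.nonzero(r);print("red",len(xs),xs.min(),xs.max(),ys.min(),ys.max())
E
```

```text
tool_pos: [0.3749, -0.0794, 0.1943]
contact_force: [-0.9, 0.0, 0.3]
205 ............................................................
206 ............................................................
207 ............................................................
208 ............................................................
209 ............................................................
210 ............................................................
211 ............................................................
212 ............................................................
213 ............................................................
214 ###.........................................................
215 ############................................................
216 ##############..............................................
217 ##############..............................................
218 ####.#########..............##..............................
219 ......########..............##########......................
220 ............#...............###########.##...........
[... 4588 characters left out ...]
..........................
299 ##..........................................................
301 ###.........................................................
303 ###.........................................................
305 ##..........................................................
307 #...........................................................
309 ............................................................
311 #...........................................................
313 #...........................................................
315 #...........................................................
317 #...........................................................
red 237 340 351 214 238
```

The ring's outline matches the shut position in both views, the head hasn't moved and the arm is clear.

```bash
python3 -c "
from plant import *
print(finish_job())"
```

```text
the job is handed in; nothing more can be done
None
```

The job is handed in, with no verdict returned: the crank is home, the linchpin is seated in the cross hole, and its ring is shut round the end of the shaft by the last pictures; I didn't re-measure the pepper mill or salt shaker, but the arm never went near them.

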